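# Put one watch away in its job tray

### The job

Put the parts of the steel watch away in the job tray: the steel case into the blue pocket, the box with the silver dial into the red pocket, and the silver movement in its holder onto the middle of the white round stage; then set the clear dust cover with the red knob over that movement. Everything stands flat, set down and not dropped. The gold-coloured case, movement and dial belong to another customer: leave them lying where they are.

Things in the scene. Friction and masses are not known exactly. Their poses are not given: they have to be found in the camera images.
- blue_pocket: Pocket with a blue floor: one of four 81 mm square fixed inserts (blue, red, black-and-white, and grey cells of screws, unused) in an aluminium tray 176 mm square, walls 14 mm high, arranged 2 x 2 at 83 mm pitch in any order. Origin: centre of the underside, 4 mm above the bench, z up. Floor 4 mm above the origin, 70 x 70 mm inside; walls 5.5 mm thick, 6 mm above the floor.
- red_pocket: Pocket with a red floor: an insert of the same sizes and origin as the blue one, in the same tray (floor 4 mm above the origin, 70 x 70 mm inside, walls 6 mm above the floor). x and y along its sides.
- stage: Flat black insert 81 mm square in the same tray, with a white round field 74 mm across and a dot in its middle. No walls of its own; those around it stand 6 mm higher, 40 mm or more from its centre. Origin: centre of the underside, 4 mm above the bench, x and y along its sides; flat top 4 mm above the origin. Fixed.
- steel_case: Silvery steel watch case, empty, open side up: a ring 44 mm across, 11 mm high, with a solid lug block 26 mm wide and 8 mm high at each end: 50 mm over the flat lug ends, at x = +-25 mm. Crown sticks out 3.5 mm at +y. Good to grip across the lug ends (fingers close along its x). Rigid, 60 g. Origin: centre of the underside, z up. Goes into the blue pocket.
- steel_movement: Watch movement of silver colour with red jewels in its black round holder: holder 44 mm across, 10 mm high; movement 34 mm across on top of it, 16.4 mm high over all. Grip the holder from any side. 45 g. Origin: centre of the underside, z up. Goes onto the stage, under the dust cover.
- silver_dial: Round white dial box, closed, 46 mm across, 15 mm high, a silver-grey watch dial with dark hour marks showing on top. Grip from any side. 25 g. Origin: centre of the underside, z up. Goes into the red pocket.
- cover: Clear rigid dust cover, a bell standing mouth down: 64 mm across outside at its dark-rimmed mouth, 58 mm inside; 36 mm high, 32 mm inside; on top a round red knob 14 mm across, from 39 to 54 mm above the underside. Take it by the knob from above. 70 g. Origin: centre of the mouth, at the underside, z up.
- gold_case: Gold-coloured watch case, empty, open side up: a ring 44 mm across, 11 mm high, with a solid lug block 26 mm wide and 8 mm high at each end: 50 mm over the flat lug ends, at x = +-25 mm. Crown sticks out 3.5 mm at +y. Good to grip across the lug ends (fingers close along its x). Rigid, 60 g. Origin: centre of the underside, z up. Belongs to another watch: leave it.
- gold_movement: Watch movement of gold colour with red jewels in its black round holder: holder 44 mm across, 10 mm high; movement 34 mm across on top of it, 16.4 mm high over all. Grip the holder from any side. 45 g. Origin: centre of the underside, z up. Belongs to another watch: leave it.
- gold_dial: Round white dial box, closed, 46 mm across, 15 mm high, a gold-coloured watch dial with dark hour marks showing on top. Grip from any side. 25 g. Origin: centre of the underside, z up. Belongs to another watch: leave it.

How it is judged:
By the outcome, as a careful person would: the job done as asked, in the order asked, and still so for the second after the job is handed in, with the robot touching nothing.
It also fails if it takes over 96 s, if anything falls off the work surface, if the arm or the gripper's body presses on something with over 40 N, if the wrist force passes 120 N, or if a joint passes its speed limit or range.

### The arm

A 6-joint arm with a two-finger parallel gripper is mounted at the origin on the work surface. World frame = base frame: x ahead of the robot, y to its left, z up, the work surface at z = 0. Lengths are in m, angles in rad, forces in N, time in s.
With the tool pointing down it reaches from about 0.25 to 0.775 m from the base axis. Payload 4 kg.
Tool frame: the origin (TCP) lies where the fingers leave the gripper's body, on its centre line; the fingertips stand 97 mm ahead of it and the grasp point (between the pads) lies 78 mm ahead of it; z points along the fingers, y is the line along which they close (so a half turn about z gives the same grasp; the last joint's range is limited). The gripper opens to 94 mm and grips with 3 to 60 N. Pads are 16 mm wide; open, the fingers measure 119 mm over their backs; the gripper's body (75 mm by 177 mm) begins 78 mm behind the grasp point.
Start: joints at [1.058, 0.087, 1.371, -0, 1.684, -0.103], TCP at [0.219, 0.504, 0.303] pointing down, gripper open.
Joint ranges: [-3.1, 3.1], [-0.76, 2.03], [0.27, 2.55], [-1.08, 4.22], [0.17, 2.65], [-2.57, 2.57]. Speed limits (rad/s): [2.79, 2.79, 3.14, 3.14, 3.14, 3.14].

### API

Orientations are given as a rotation vector (axis times angle).
In Python, from bench import status, capture, camera_params, job gives the robot as it stands.
- The arm moves only by the tool move_arm, never from a script. Its argument "increments" is a list of rows, each an object of numbers: "jaw": the closure, from -1 (fully open) to 1 (shut); "dx", "dy", "dz": the shift along the tool's x, y, z in mm; "ax", "ay", "az": the turn, a rotation vector about the tool's x, y, z in degrees. A call has 1 to 12 rows; each row is the pose to reach, as a shift and turn from the pose commanded when the call began, along the tool's axes at that moment; what a row does not reach only later rows make up. A row lasts 1/10 s, in which the tool goes at most 50 mm and 8.59 degrees, less where a joint would pass 70% of its speed; a pose out of reach is approached as far as the arm can. A call with a gripper value outside its range is refused whole. The fingers move at their own pace and stop on an object; the grip force is fixed at half the most. Time passes only in rows, so rows that repeat a pose let the fingers close. It gives the time, the measured TCP pose, the force, the opening and the grip force at its end, in the units of the state.
- status.sense(): the state, without advancing time (a new reading comes with each control period).
- capture(name): name is "scene" or "top"; returns the picture (480x640x3 uint8, red, green, blue); there is no depth.
- camera_params(name): a dict with "K" (3x3 intrinsics, pixels), "k1" (the pictures are not rectified: a ray, as slopes to the right and down, at radius r is drawn at 1 + k1 r^2 times it, then the intrinsics apply), "R" (3x3) and "t" (3): a world point X has camera coordinates R X + t. Camera axes: x right, y down, z forward; pixel columns grow to the right and rows downward; lengths in m; the calibration is good to about 2 mm. A picture is of the moment at which its call begins. camera_params takes no time and is no camera call.
- job.sign_off(): hands the job in; it is judged then, once.
The state is a dict: "clock": time; "qpos": joint angles; "joint_velocities": joint speeds; "tau": joint torques, N m; "eef_pos": TCP position; "orientation": TCP orientation; "wrist_force": force on the tool from outside, world axes, zero at the start; "moment": the same for the moment, N m; "opening": finger opening in m; "gripper_force": force on a finger pad.
Only numpy, scipy, OpenCV 4.12 (cv2) and the standard library are available. Lean on these libraries where they do the work, as an engineer would, in place of code of your own. Each camera call takes 0.05 s, during which the arm holds its last target. There are 200 camera calls.

## Working session

There is one attempt and no reset: what is moved stays moved. The work goes in short steps, Python scripts to look and compute and a tool call to move; the robot and the scene stay as the last step left them, time stands still between calls to the robot, and variables do not carry over. Pictures are saved under pics/ and viewed, at most 14 in all, crops included, and the job is handed in when it is done.

Besides the shell and the picture viewer there is one more tool, called after "Call:" as name(argument=value, ...), one argument or row to a line, values as JSON. move_arm: Moves the arm, as the interface text tells. Its arguments: {"type":"object","properties":{"increments":{"type":"array","items":{"type":"object","properties":{"jaw":{"type":"number"},"dx":{"type":"number"},"dy":{"type":"number"},"dz":{"type":"number"},"ax":{"type":"number"},"ay":{"type":"number"},"az":{"type":"number"}}}}},"required":["increments"]}

```bash
mkdir -p pics; cat > h.py <<'E'
import numpy as np, cv2
from bench import status, capture, camera_params
def ray(n,u,v):
    p=camera_params(n);K=np.array(p["K"]);R=np.array(p["R"]);t=np.array(p["t"]);k=p["k1"]
    d=np.array([(u-K[0,2])/K[0,0],(v-K[1,2])/K[1,1]]);s=d.copy()
    for _ in range(30): s=d/(1+k*(s@s))
    return -R.T@t, R.T@np.array([s[0],s[1],1])
def onz(n,u,v,z):
    c,d=ray(n,u,v); return (c+d*(z-c[2])/d[2])
def proj(n,X):
    p=camera_params(n);x=np.array(p["R"])@np.array(X)+np.array(p["t"]);s=x[:2]/x[2];s=s*(1+p["k1"]*(s@s))
    K=np.array(p["K"]);return K[0,0]*s[0]+K[0,2],K[1,1]*s[1]+K[1,2]
def snap(n,f):
    im=capture(n);cv2.imwrite("pics/"+f,im[:,:,::-1]);return im
E
python3 - <<'E'
from h import *
for n in("scene","top"):
    snap(n,n+"0.png");p=camera_params(n);print(n,p["K"],p["k1"],ray(n,320,240))
print(status.sense())
E
```

```text
scene [[441.66162161   0.         315.02594214]
 [  0.         441.66162161 238.90869104]
 [  0.           0.           1.        ]] -0.029274433016305848 (array([1.04284001, 0.45967095, 0.5010381 ]), array([-0.62037348, -0.55233071, -0.55695645]))
top [[598.17548228   0.         315.24323508]
 [  0.         598.17548228 238.1201995 ]
 [  0.           0.           1.        ]] 0.0645704731248181 (array([0.45271436, 0.0062425 , 1.22517826]), array([ 0.05258049, -0.02025608, -0.99844784]))
{'clock': 0.1, 'qpos': array([ 1.05790382e+00,  8.78967365e-02,  1.37211566e+00,  1.00666217e-06,
        1.68359305e+00, -1.03060765e-01]), 'joint_velocities': array([ 0.00068934, -0.00105693, -0.00327517, -0.00117015, -0.00029409,
        0.00103335]), 'tau': array([ 1.89442493e-03, -3.41253054e+01, -3.03301191e+01,  7.18998956e-02,
        3.04231758e-02, -1.24186763e-04]), 'eef_pos': array([0.21898434, 0.50419362, 0.30160612]), 'orientation': array([-6.39141513e-01, -3.07526490e+00,  3.01186021e-03]), 'wrist_force': array([ 0.12359052,  0.22474751, -0.14383331]), 'moment': array([ 0.06071379, -0.07344972, -0.00520606]), 'gripper_force': 0.0, 'opening': 0.09391156124515071}
```

View pics/top0.png

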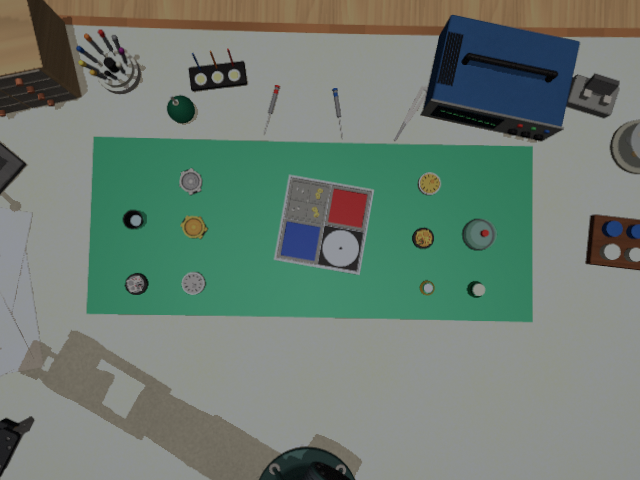

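View pics/scene0.png

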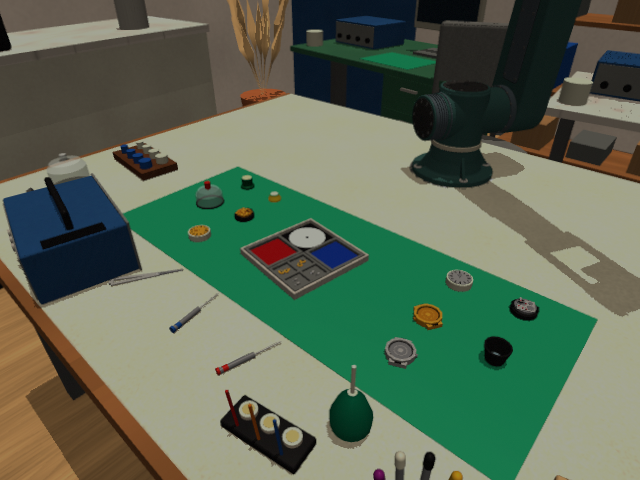

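The top view shows the steel case at (191,181), gold case at (194,227), silver dial at (193,283), silver movement at (136,284), the cover at (479,234), and the tray with its stage at (341,248), blue at (300,241) and red at (349,208). The gold dial and gold movement are on the right.

```bash
python3 - <<'E'
from h import *
im=np.mean([capture("top").astype(float) for _ in range(3)],0).astype(np.uint8)
hsv=cv2.cvtColor(im,cv2.COLOR_RGB2HSV)
g=((hsv[...,0]>60)&(hsv[...,0]<90)&(hsv[...,1]>110)&(hsv[...,2]>60)).astype(np.uint8)
m=1-g; m[:140]=0;m[312:]=0;m[:,:97]=0;m[:,528:]=0
n,l,st,c=cv2.connectedComponentsWithStats(m)
for i in range(1,n):
    if st[i,4]>60: print(c[i].round(1),st[i].tolist(), [onz("top",*c[i],z)[:2].round(4).tolist() for z in (.005,.012)])
def blob(mask,z,nm):
    n,l,st,c=cv2.connectedComponentsWithStats(mask.astype(np.uint8))
    i=1+np.argmax(st[1:,4]); cn=cv2.findContours((l==i).astype(np.uint8),0,1)[0][0]
    r=cv2.minAreaRect(cn); P=[onz("top",*q,z)[:2] for q in cv2.boxPoints(r)]
    e=[np.degrees(np.arctan2(*(P[k+1]-P[k])[::-1])).round(1) for k in (0,1)]
    print(nm,c[i].round(1),st[i,4],onz("top",*c[i],z).round(4),"rect centre",onz("top",*r[0],z).round(4),r[1],e)
H,S,V=[hsv[...,k].astype(int) for k in range(3)]
roi=np.zeros_like(m,bool);roi[170:280,270:380]=1
blob(roi&(H>105)&(H<130)&(S>120),.008,"blue")
blob(roi&((H<8)|(H>172))&(S>120),.008,"red")
blob(roi&(S<40)&(V>180),.008,"stage")
blob(roi&(g==0),.014,"tray")
r2=np.zeros_like(roi);r2[215:255,460:500]=1
blob(r2&((H<8)|(H>172))&(S>110),.047,"knob")
a=im[145:310,100:245];cv2.imwrite("pics/c1.png",cv2.resize(a,None,fx=3.6,fy=3.6,interpolation=2)[:,:,::-1])
b=im[160:300,260:510];cv2.imwrite("pics/c2.png",cv2.resize(b,None,fx=3.2,fy=3.2,interpolation=2)[:,:,::-1])
E
```

```text
[411.7 141.8] [216, 140, 312, 7, 1212] [[0.7228, -0.2037], [0.7213, -0.2025]]
[190.3 181.1] [179, 168, 24, 27, 470] [[0.6325, 0.2483], [0.6314, 0.2469]]
[429.  183.3] [418, 172, 23, 23, 435] [[0.6377, -0.2402], [0.6367, -0.2388]]
[323.5 224.2] [273, 174, 101, 101, 7691] [[0.5494, -0.0251], [0.5489, -0.0249]]
[132.9 219.2] [123, 210, 21, 19, 308] [[0.5522, 0.3615], [0.5517, 0.3594]]
[193.5 226.7] [180, 215, 28, 24, 486] [[0.5394, 0.2393], [0.5389, 0.238]]
[479.1 234. ] [463, 219, 34, 31, 850] [[0.5353, -0.3432], [0.5348, -0.3412]]
[422.6 237.7] [412, 228, 22, 21, 356] [[0.5256, -0.2282], [0.5251, -0.2269]]
[192.9 282.8] [181, 271, 25, 24, 456] [[0.4256, 0.2371], [0.4258, 0.2358]]
[136.3 283.6] [125, 273, 23, 22, 389] [[0.4222, 0.3501], [0.4223, 0.3481]]
[426.9 287.6] [419, 280, 16, 16, 175] [[0.4241, -0.2376], [0.4243, -0.2362]]
[475.9 288.9] [467, 281, 19, 16, 226] [[0.4235, -0.3367], [0.4237, -0.3348]]
blue [300.  240.6] 1129 [0.5149 0.0222 0.008 ] rect centre [0.5148 0.0221 0.008 ] (33.80935287475586, 33.36214065551758) [np.float64(-9.1), np.float64(-99.3)]
red [347.3 207.7] 1136 [ 0.584 -0.073  0.008] rect centre [ 0.584 -0.073  0.008] (33.772281646728516, 33.54056930541992) [np.float64(-9.0), np.float64(-99.0)]Traceback (most recent call last):
  File "<stdin>", line 19, in <module>
  File "<stdin>", line 11, in blob
    return _wrapfunc(a, 'argmax', axis=axis, out=out, **kwds)
    return bound(*args, **kwds)
ValueError: attempt to get argmax of an empty sequence
```

```bash
cat > m.py <<'E'
from h import *
def grab(): return np.mean([capture("top").astype(float) for _ in range(2)],0).astype(np.uint8)
def blob(mask,z,nm,c="top"):
    n,l,st,ce=cv2.connectedComponentsWithStats(mask.astype(np.uint8))
    if n<2: print(nm,"none");return
    i=1+np.argmax(st[1:,4]); cn=cv2.findContours((l==i).astype(np.uint8),0,1)[0][0]
    r=cv2.minAreaRect(cn); P=[onz(c,*q,z)[:2] for q in cv2.boxPoints(r)]
    e=[float(np.degrees(np.arctan2(*(P[k+1]-P[k])[::-1])).round(1)) for k in (0,1)]
    d=[float(np.linalg.norm(P[k+1]-P[k]).round(4)) for k in (0,1)]
    print(nm,ce[i].round(1),st[i,4],onz(c,*ce[i],z).round(4),"rect",onz(c,*r[0],z).round(4),d,e)
    return onz(c,*ce[i],z)
def box(sh,u0,u1,v0,v1):
    r=np.zeros(sh,bool);r[v0:v1,u0:u1]=1;return r
def hsvof(im): h=cv2.cvtColor(im,cv2.COLOR_RGB2HSV).astype(int);return h[...,0],h[...,1],h[...,2]
E
python3 - <<'E'
from m import *
im=grab();H,S,V=hsvof(im);g=(H>60)&(H<90)&(S>110)&(V>60);sh=H.shape
print(im[248,341],im[240,330], im[228,340], [im[v,u].tolist() for u,v in((191,170),(191,181),(193,283),(484,233))])
blob(box(sh,315,366,224,274)&(V>130)&(S<60),.008,"stage")
blob(box(sh,460,500,215,255)&((H<8)|(H>172))&(S>110),.050,"knob")
blob(box(sh,460,500,215,255)&~g,.02,"cover")
blob(box(sh,175,210,165,198)&~g,.006,"case")
s=cv2.connectedComponents
for nm,(u0,u1,v0,v1),z in (("dial",(178,210,268,298),.015),("mov",(122,152,270,298),.0164),("gmov",(410,437,226,250),.0164)):
    blob(box(sh,u0,u1,v0,v1)&~g&(V>70),z,nm)
a=im[145:310,100:245];cv2.imwrite("pics/c1.png",cv2.resize(a,None,fx=3.6,fy=3.6,interpolation=2)[:,:,::-1])
b=im[160:300,260:510];cv2.imwrite("pics/c2.png",cv2.resize(b,None,fx=3.2,fy=3.2,interpolation=2)[:,:,::-1])
# knob by two views
sc=capture("scene");H2,S2,V2=hsvof(sc)
k=box(H2.shape,195,225,178,195)&((H2<8)|(H2>172))&(S2>110);k2=np.argwhere(k).mean(0)[::-1]
t=box(sh,460,500,215,255)&((H<8)|(H>172))&(S>110);t2=np.argwhere(t).mean(0)[::-1]
c1,d1=ray("scene",*k2);c2,d2=ray("top",*t2)
x=np.linalg.lstsq(np.c_[d1,-d2],c2-c1,rcond=None)[0];print(k2,t2,c1+d1*x[0],c2+d2*x[1])
E
```

```text
[65 65 67] [144 147 153] [85 86 90] [[137, 134, 132], [138, 135, 133], [113, 111, 112], [138, 41, 38]]
stage [340.3 247.9] 986 [ 0.5015 -0.06    0.008 ] rect [ 0.5013 -0.0605  0.008 ] [0.0714, 0.0693] [-88.9, -179.2]
knob [484.5 232.8] 41 [ 0.5348 -0.3407  0.05  ] rect [ 0.5344 -0.3407  0.05  ] [0.0126, 0.0124] [-44.2, -134.7]
cover [479.2 234. ] 850 [ 0.5342 -0.3389  0.02  ] rect [ 0.5343 -0.3396  0.02  ] [0.0662, 0.0606] [-89.0, -179.9]
case [190.3 181.1] 470 [0.6323 0.2481 0.006 ] rect [0.6317 0.2489 0.006 ] [0.0481, 0.0514] [-67.8, -158.2]
dial [192.9 282.8] 452 [0.4258 0.2353 0.015 ] rect [0.4264 0.2351 0.015 ] [0.0478, 0.046] [-89.1, -178.3]
mov [134.7 283.6] 230 [0.4224 0.35   0.0164] rect [0.4216 0.3504 0.0164] [0.0334, 0.0318] [-89.1, -177.9]
gmov [423.3 237.6] 239 [ 0.5252 -0.2274  0.0164] rect [ 0.5253 -0.2267  0.0164] [0.0324, 0.0345] [-88.9, -179.6]
[207.05405405 184.59459459] [484.48780488 232.7804878 ] [ 0.53386856 -0.34124333  0.04409937] [ 0.53520375 -0.3423277   0.0445128 ]
```

View pics/c1.png

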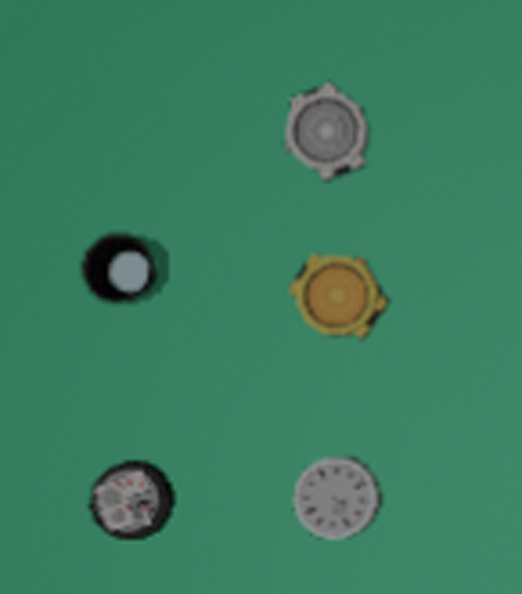

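View pics/c2.png

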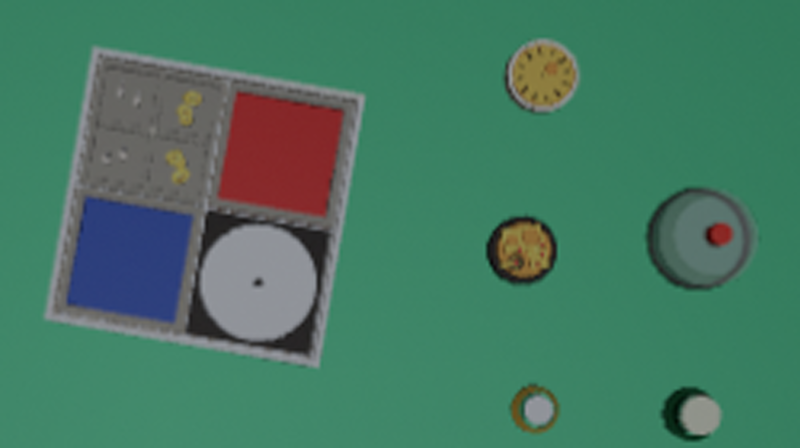

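```bash
cat > go.py <<'E'
import sys,numpy as np
from scipy.spatial.transform import Rotation as Ro
from bench import status
# args: x y ztip yaw(deg of closing axis) in m ; several targets as groups of 4
s=status.sense();R0=Ro.from_rotvec(s["orientation"]);p=np.array(s["eef_pos"])
y0=R0.as_matrix()[:,1];a0=np.degrees(np.arctan2(y0[1],y0[0]))
print("t",round(s["clock"],2),"tip",(p+R0.as_matrix()[:,2]*.097).round(4),"yaw",round(a0,2),"q6",round(s["qpos"][5],2),"open",round(s["opening"],4),"F",np.round(s["wrist_force"],1),round(s["gripper_force"],1))
v=list(map(float,sys.argv[1:]))
for i in range(0,len(v),4):
    x,y,z,a=v[i:i+4]; a=a0+(a-a0+90)%180-90; c,n=np.cos(np.radians(a)),np.sin(np.radians(a))
    Y=np.array([c,n,0]);Z=np.array([0,0,-1.]);Rt=Ro.from_matrix(np.c_[np.cross(Y,Z),Y,Z])
    d=R0.inv().apply(np.array([x,y,z+.097])-p)*1000
    print("d",d.round(1),"turn",np.degrees((R0.inv()*Rt).as_rotvec()).round(2))
E
python3 go.py .632 .247 .08 22 .632 .247 .025 22
```

```text
t 0.4 tip [0.2191 0.5044 0.2055] yaw 66.52 q6 -0.1 open 0.0938 F [ 0.7 -0.  -0.3] 0.0
d [-481.3  -71.6  125.5] turn [-1.000e-02  0.000e+00  4.452e+01]
d [-481.3  -71.6  180.5] turn [-1.000e-02  0.000e+00  4.452e+01]
```

Call:
move_arm(
  increments=[
    {"dx": -481, "dy": -72, "dz": 125, "az": 44.5, "jaw": -0.4},
    {"dx": -481, "dy": -72, "dz": 125, "az": 44.5, "jaw": -0.4},
    {"dx": -481, "dy": -72, "dz": 125, "az": 44.5, "jaw": -0.4},
    {"dx": -481, "dy": -72, "dz": 125, "az": 44.5, "jaw": -0.4},
    {"dx": -481, "dy": -72, "dz": 125, "az": 44.5, "jaw": -0.4},
    {"dx": -481, "dy": -72, "dz": 125, "az": 44.5, "jaw": -0.4},
    {"dx": -481, "dy": -72, "dz": 125, "az": 44.5, "jaw": -0.4},
    {"dx": -481, "dy": -72, "dz": 125, "az": 44.5, "jaw": -0.4},
    {"dx": -481, "dy": -72, "dz": 125, "az": 44.5, "jaw": -0.4},
    {"dx": -481, "dy": -72, "dz": 125, "az": 44.5, "jaw": -0.4},
    {"dx": -481, "dy": -72, "dz": 125, "az": 44.5, "jaw": -0.4},
    {"dx": -481, "dy": -72, "dz": 125, "az": 44.5, "jaw": -0.4},
  ],
)

```text
invalid input
```

```bash
python3 go.py .632 .247 .025 22 .632 .247 .002 22
```

```text
t 0.4 tip [0.2191 0.5044 0.2055] yaw 66.52 q6 -0.1 open 0.0938 F [ 0.7 -0.  -0.3] 0.0
d [-481.3  -71.6  180.5] turn [-1.000e-02  0.000e+00  4.452e+01]
d [-481.3  -71.6  203.5] turn [-1.000e-02  0.000e+00  4.452e+01]
```

Call:
move_arm(
  increments=[
    {"dx": -50, "dy": -7, "dz": 12, "ax": 0, "ay": 0, "az": 4, "jaw": -0.4},
  ],
)

```text
clock: 0.5
eef_pos: [0.258, 0.4816, 0.2929]
orientation: [-0.736, -3.053, -0.008]
wrist_force: [0.9, -0.3, 0.5]
opening: 0.0887
gripper_force: 0.0
```

```bash
python3 go.py .632 .247 .08 22
```

```text
t 0.5 tip [0.258  0.4821 0.1959] yaw 62.88 q6 -0.12 open 0.0887 F [ 0.9 -0.3  0.5] 0.0
d [-440.1  -38.8  114.8] turn [ 0.21 -0.21 40.88]
```

Call:
move_arm(
  increments=[
    {"dx": -440, "dy": -39, "dz": 115, "ax": 0, "ay": 0, "az": 40.8, "jaw": -0.4},
    {"dx": -440, "dy": -39, "dz": 115, "ax": 0, "ay": 0, "az": 40.8, "jaw": -0.4},
    {"dx": -440, "dy": -39, "dz": 115, "ax": 0, "ay": 0, "az": 40.8, "jaw": -0.4},
    {"dx": -440, "dy": -39, "dz": 115, "ax": 0, "ay": 0, "az": 40.8, "jaw": -0.4},
    {"dx": -440, "dy": -39, "dz": 115, "ax": 0, "ay": 0, "az": 40.8, "jaw": -0.4},
    {"dx": -440, "dy": -39, "dz": 115, "ax": 0, "ay": 0, "az": 40.8, "jaw": -0.4},
    {"dx": -440, "dy": -39, "dz": 115, "ax": 0, "ay": 0, "az": 40.8, "jaw": -0.4},
    {"dx": -440, "dy": -39, "dz": 115, "ax": 0, "ay": 0, "az": 40.8, "jaw": -0.4},
    {"dx": -440, "dy": -39, "dz": 115, "ax": 0, "ay": 0, "az": 40.8, "jaw": -0.4},
    {"dx": -440, "dy": -39, "dz": 115, "ax": 0, "ay": 0, "az": 40.8, "jaw": -0.4},
    {"dx": -440, "dy": -39, "dz": 115, "ax": 0, "ay": 0, "az": 40.8, "jaw": -0.4},
    {"dx": -440, "dy": -39, "dz": 115, "ax": 0, "ay": 0, "az": 40.8, "jaw": -0.4},
  ],
)

```text
clock: 1.7
eef_pos: [0.6324, 0.2423, 0.1766]
orientation: [-1.762, -2.6, -0.001]
wrist_force: [-0.3, -0.2, 0.1]
opening: 0.0654
gripper_force: 0.0
```

```bash
python3 go.py .632 .247 .025 22 .632 .247 .002 22
```

```text
t 1.7 tip [0.6324 0.2424 0.0796] yaw 21.76 q6 -0.1 open 0.0654 F [-0.3 -0.2  0.1] 0.0
d [ 4.5  1.4 54.6] turn [ 0.01 -0.05 -0.24]
d [ 4.5  1.4 77.6] turn [ 0.01 -0.05 -0.24]
```

Call:
move_arm(
  increments=[
    {"dx": 4.5, "dy": 1.4, "dz": 40, "ax": 0, "ay": 0, "az": -0.2, "jaw": -0.4},
    {"dx": 4.5, "dy": 1.4, "dz": 55, "ax": 0, "ay": 0, "az": -0.2, "jaw": -0.4},
    {"dx": 4.5, "dy": 1.4, "dz": 65, "ax": 0, "ay": 0, "az": -0.2, "jaw": -0.4},
    {"dx": 4.5, "dy": 1.4, "dz": 72, "ax": 0, "ay": 0, "az": -0.2, "jaw": -0.4},
    {"dx": 4.5, "dy": 1.4, "dz": 76, "ax": 0, "ay": 0, "az": -0.2, "jaw": -0.4},
    {"dx": 4.5, "dy": 1.4, "dz": 76, "ax": 0, "ay": 0, "az": -0.2, "jaw": -0.4},
  ],
)

```text
clock: 2.3
eef_pos: [0.6327, 0.2463, 0.1005]
orientation: [1.758, 2.603, 0.001]
wrist_force: [-0.2, -1.2, -0.5]
opening: 0.0661
gripper_force: 0.0
```

```bash
python3 go.py .632 .247 .0025 22 .632 .247 .08 22; python3 -c "
from h import *
im=snap('top','t1.png')[140:260,140:260];cv2.imwrite('pics/t1c.png',cv2.resize(im,None,fx=4,fy=4)[:,:,::-1])"
```

```text
t 2.3 tip [0.6327 0.2463 0.0035] yaw 21.93 q6 -0.09 open 0.0661 F [-0.2 -1.2 -0.5] 0.0
d [ 0.9 -0.4  1. ] turn [ 0.03  0.   -0.07]
d [  0.9  -0.3 -76.5] turn [ 0.03  0.   -0.07]
```

View pics/t1c.png

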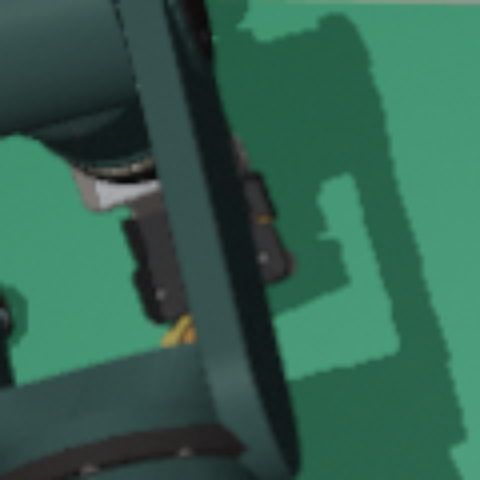

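The top view only shows the arm hiding the case, with the gold case edge just visible at crop (180,330), untouched. I'll close the fingers now.

Call:
move_arm(
  increments=[
    {"dx": 0.9, "dy": 0, "dz": 1, "ax": 0, "ay": 0, "az": 0, "jaw": -0.2},
    {"dx": 0.9, "dy": 0, "dz": 1, "ax": 0, "ay": 0, "az": 0, "jaw": 0.2},
    {"dx": 0.9, "dy": 0, "dz": 1, "ax": 0, "ay": 0, "az": 0, "jaw": 0.4},
    {"dx": 0.9, "dy": 0, "dz": 1, "ax": 0, "ay": 0, "az": 0, "jaw": 0.4},
    {"dx": 0.9, "dy": 0, "dz": 1, "ax": 0, "ay": 0, "az": 0, "jaw": 0.4},
    {"dx": 0.9, "dy": 0, "dz": 1, "ax": 0, "ay": 0, "az": 0, "jaw": 0.4},
  ],
)

```text
clock: 2.95
eef_pos: [0.6326, 0.2471, 0.0998]
orientation: [1.758, 2.603, 0.002]
wrist_force: [-0.2, 0.3, 3.1]
opening: 0.0493
gripper_force: 29.9
```

```bash
python3 go.py .632 .247 .06 22 .515 .022 .06 36  .515 .022 .06 126; python3 go.py .515 .022 .06 -54
```

```text
t 2.95 tip [0.6327 0.2471 0.0028] yaw 21.92 q6 -0.09 open 0.0493 F [-0.2  0.3  3.1] 29.9
d [  0.2  -0.6 -57.2] turn [ 0.07  0.   -0.08]
d [-164.9 -193.1  -57.4] turn [ 7.000e-02  1.000e-02 -1.408e+01]
d [-164.9 -193.1  -57.4] turn [ 6.000e-02 -5.000e-02  7.592e+01]
t 2.95 tip [0.6327 0.2471 0.0028] yaw 21.92 q6 -0.09 open 0.0493 F [-0.2  0.3  3.1] 29.9
d [-164.9 -193.1  -57.4] turn [ 6.000e-02 -5.000e-02  7.592e+01]
```

Call:
move_arm(
  increments=[
    {"dx": 0, "dy": 0, "dz": -15, "ax": 0, "ay": 0, "az": 0, "jaw": 0.4},
    {"dx": 0, "dy": 0, "dz": -45, "ax": 0, "ay": 0, "az": 0, "jaw": 0.4},
    {"dx": -30, "dy": -35, "dz": -57, "ax": 0, "ay": 0, "az": -4, "jaw": 0.4},
    {"dx": -60, "dy": -70, "dz": -57, "ax": 0, "ay": 0, "az": -8, "jaw": 0.4},
    {"dx": -90, "dy": -105, "dz": -57, "ax": 0, "ay": 0, "az": -12, "jaw": 0.4},
    {"dx": -120, "dy": -140, "dz": -57, "ax": 0, "ay": 0, "az": -14, "jaw": 0.4},
    {"dx": -145, "dy": -170, "dz": -57, "ax": 0, "ay": 0, "az": -14, "jaw": 0.4},
    {"dx": -160, "dy": -187, "dz": -57, "ax": 0, "ay": 0, "az": -14, "jaw": 0.4},
    {"dx": -165, "dy": -193, "dz": -57, "ax": 0, "ay": 0, "az": -14, "jaw": 0.4},
    {"dx": -165, "dy": -193, "dz": -57, "ax": 0, "ay": 0, "az": -14, "jaw": 0.4},
    {"dx": -165, "dy": -193, "dz": -57, "ax": 0, "ay": 0, "az": -14, "jaw": 0.4},
  ],
)

```text
clock: 4.05
eef_pos: [0.5154, 0.0226, 0.1565]
orientation: [1.427, 2.798, 0.002]
wrist_force: [0.0, -0.7, -1.8]
opening: 0.0495
gripper_force: 30.0
```

```bash
python3 go.py .515 .022 .0108 36; python3 -c "
from h import *
a=snap('top','t2.png')[180:280,250:400];b=snap('scene','s2.png')[180:340,200:460]
cv2.imwrite('pics/t2c.png',np.vstack([cv2.resize(a,(420,280)),cv2.resize(b,(420,258))])[:,:,::-1])"
```

```text
t 4.05 tip [0.5155 0.0227 0.0595] yaw 35.94 q6 -0.69 open 0.0495 F [ 0.  -0.7 -1.8] 30.0
d [-0.2 -0.8 48.7] turn [ 0.07 -0.   -0.06]
```

View pics/t2c.png

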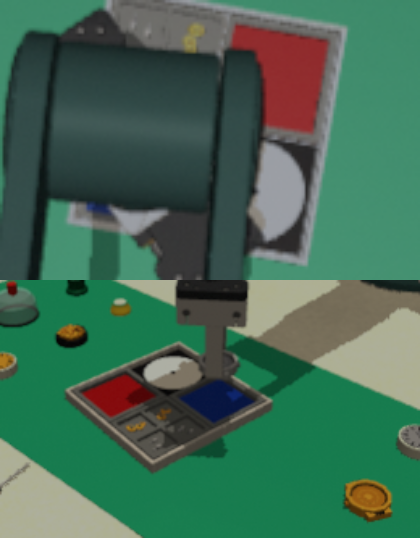

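The case hangs level from the fingers above the blue pocket (scene crop around (215,360)). I'll check the pocket centres in the second camera before lowering.

```bash
python3 - <<'E'
from m import *
im=cv2.imread("pics/scene0.png")[:,:,::-1].copy();H,S,V=hsvof(im);sh=H.shape
for nm,m in(("blue",(H>105)&(H<130)&(S>120)),("red",((H<8)|(H>172))&(S>120))):
    n,l,st,c=cv2.connectedComponentsWithStats((box(sh,240,370,215,295)&m).astype(np.uint8));i=1+np.argmax(st[1:,4])
    cn=cv2.findContours((l==i).astype(np.uint8),0,1)[0][0]
    q=cv2.approxPolyDP(cn,5,True)[:,0]; print(nm,[onz("scene",*p,.008).round(4)[:2].tolist() for p in q], np.mean([onz("scene",*p,.008) for p in q],0))
E
```

```text
blue [[0.4856, 0.0578], [0.4753, -0.0029], [0.5386, -0.0125], [0.5481, 0.0483]] [0.51188806 0.0226588  0.008     ]
red [[0.5565, -0.038], [0.5442, -0.0979], [0.606, -0.1096], [0.6185, -0.0502]] [ 0.58132666 -0.07392235  0.008     ]
```

Call:
move_arm(
  increments=[
    {"dx": -0.1, "dy": -0.4, "dz": 20, "ax": 0, "ay": 0, "az": 0, "jaw": 0.4},
    {"dx": -0.1, "dy": -0.4, "dz": 32, "ax": 0, "ay": 0, "az": 0, "jaw": 0.4},
    {"dx": -0.1, "dy": -0.4, "dz": 38, "ax": 0, "ay": 0, "az": 0, "jaw": 0.4},
    {"dx": -0.1, "dy": -0.4, "dz": 42, "ax": 0, "ay": 0, "az": 0, "jaw": 0.4},
    {"dx": -0.1, "dy": -0.4, "dz": 45, "ax": 0, "ay": 0, "az": 0, "jaw": 0.4},
    {"dx": -0.1, "dy": -0.4, "dz": 45, "ax": 0, "ay": 0, "az": 0, "jaw": 0.4},
    {"dx": -0.1, "dy": -0.4, "dz": 45, "ax": 0, "ay": 0, "az": 0, "jaw": 0.4},
  ],
)

```text
clock: 4.85
eef_pos: [0.5149, 0.0215, 0.1116]
orientation: [1.428, 2.797, 0.001]
wrist_force: [0.4, -0.2, -0.4]
opening: 0.0497
gripper_force: 30.0
```

```bash
python3 go.py .515 .0225 .0108 36
```

```text
t 4.85 tip [0.515  0.0215 0.0146] yaw 35.92 q6 -0.7 open 0.0497 F [ 0.4 -0.2 -0.4] 30.0
d [0.7 0.6 3.8] turn [ 0.04  0.03 -0.08]
```

Call:
move_arm(
  increments=[
    {"dx": 0.7, "dy": 0.6, "dz": 1, "ax": 0, "ay": 0, "az": 0, "jaw": 0.4},
    {"dx": 0.7, "dy": 0.6, "dz": 2, "ax": 0, "ay": 0, "az": 0, "jaw": 0.4},
    {"dx": 0.7, "dy": 0.6, "dz": 3, "ax": 0, "ay": 0, "az": 0, "jaw": 0.4},
    {"dx": 0.7, "dy": 0.6, "dz": 3.6, "ax": 0, "ay": 0, "az": 0, "jaw": 0.4},
    {"dx": 0.7, "dy": 0.6, "dz": 3.6, "ax": 0, "ay": 0, "az": 0, "jaw": 0.4},
  ],
)

```text
clock: 5.35
eef_pos: [0.5147, 0.0225, 0.1078]
orientation: [1.428, 2.798, 0.0]
wrist_force: [-0.9, -0.3, 1.4]
opening: 0.0493
gripper_force: 30.0
```

```bash
python3 go.py .515 .0225 .0108 36
```

```text
t 5.35 tip [0.5147 0.0225 0.0108] yaw 35.92 q6 -0.69 open 0.0493 F [-0.9 -0.3  1.4] 30.0
d [-0.2  0.3 -0. ] turn [ 0.01  0.   -0.08]
```

Call:
move_arm(
  increments=[
    {"dx": 0, "dy": 0, "dz": 0.4, "ax": 0, "ay": 0, "az": 0, "jaw": 0.4},
    {"dx": 0, "dy": 0, "dz": 0.4, "ax": 0, "ay": 0, "az": 0, "jaw": 0.4},
  ],
)

```text
clock: 5.55
eef_pos: [0.5147, 0.0225, 0.1077]
orientation: [1.428, 2.798, 0.0]
wrist_force: [-2.8, -0.1, 4.7]
opening: 0.0497
gripper_force: 30.0
```

Call:
move_arm(
  increments=[
    {"dx": 0, "dy": 0, "dz": 0, "ax": 0, "ay": 0, "az": 0, "jaw": -0.14},
    {"dx": 0, "dy": 0, "dz": 0, "ax": 0, "ay": 0, "az": 0, "jaw": -0.14},
    {"dx": 0, "dy": 0, "dz": 0, "ax": 0, "ay": 0, "az": 0, "jaw": -0.14},
    {"dx": 0, "dy": 0, "dz": -2, "ax": 0, "ay": 0, "az": 0, "jaw": -0.14},
    {"dx": 0, "dy": 0, "dz": -5, "ax": 0, "ay": 0, "az": 0, "jaw": -0.14},
    {"dx": 0, "dy": 0, "dz": -10, "ax": 0, "ay": 0, "az": 0, "jaw": -0.14},
    {"dx": 0, "dy": 0, "dz": -25, "ax": 0, "ay": 0, "az": 0, "jaw": -0.2},
    {"dx": 0, "dy": 0, "dz": -60, "ax": 0, "ay": 0, "az": 0, "jaw": -0.4},
    {"dx": 0, "dy": 0, "dz": -80, "ax": 0, "ay": 0, "az": 0, "jaw": -0.4},
    {"dx": 0, "dy": 0, "dz": -80, "ax": 0, "ay": 0, "az": 0, "jaw": -0.4},
  ],
)

```text
clock: 6.55
eef_pos: [0.5167, 0.0224, 0.1914]
orientation: [1.425, 2.791, 0.005]
wrist_force: [0.9, -0.8, 0.4]
opening: 0.0659
gripper_force: 0.0
```

```bash
python3 go.py .4258 .2355 .08 36 .4258 .2355 .003 36
```

```text
t 6.55 tip [0.5175 0.0224 0.0944] yaw 35.93 q6 -0.69 open 0.0659 F [ 0.9 -0.8  0.4] 0.0
d [226.   51.3  13.5] turn [ 0.38  0.31 -0.08]
d [226.4  50.8  90.5] turn [ 0.38  0.31 -0.08]
```

Call:
move_arm(
  increments=[
    {"dx": 45, "dy": 10, "dz": 13, "ax": 0, "ay": 0, "az": 0, "jaw": -0.4},
    {"dx": 90, "dy": 20, "dz": 13, "ax": 0, "ay": 0, "az": 0, "jaw": -0.4},
    {"dx": 135, "dy": 30, "dz": 13, "ax": 0, "ay": 0, "az": 0, "jaw": -0.4},
    {"dx": 180, "dy": 40, "dz": 13, "ax": 0, "ay": 0, "az": 0, "jaw": -0.4},
    {"dx": 215, "dy": 49, "dz": 13, "ax": 0, "ay": 0, "az": 0, "jaw": -0.4},
    {"dx": 226, "dy": 51, "dz": 13, "ax": 0, "ay": 0, "az": 0, "jaw": -0.4},
    {"dx": 226, "dy": 51, "dz": 30, "ax": 0, "ay": 0, "az": 0, "jaw": -0.4},
    {"dx": 226, "dy": 51, "dz": 55, "ax": 0, "ay": 0, "az": 0, "jaw": -0.4},
    {"dx": 226, "dy": 51, "dz": 65, "ax": 0, "ay": 0, "az": 0, "jaw": -0.4},
    {"dx": 226, "dy": 51, "dz": 65, "ax": 0, "ay": 0, "az": 0, "jaw": -0.4},
  ],
)

```text
clock: 7.55
eef_pos: [0.4223, 0.2342, 0.1197]
orientation: [-1.428, -2.795, 0.007]
wrist_force: [1.0, 0.1, 0.3]
opening: 0.0659
gripper_force: 0.0
```

```bash
python3 go.py .4258 .2355 .004 36; python3 -c "
from h import *
a=snap('top','t3.png')[170:310,160:390];b=snap('scene','s3.png')[180:340,200:540]
cv2.imwrite('pics/t3c.png',np.vstack([cv2.resize(a,(460,280)),cv2.resize(b,(460,216))])[:,:,::-1])"
```

```text
t 7.55 tip [0.4218 0.234  0.0227] yaw 35.87 q6 -0.24 open 0.0659 F [1.  0.1 0.3] 0.0
d [-1.1  3.7 18.6] turn [-0.3  -0.06 -0.13]
```

View pics/t3c.png

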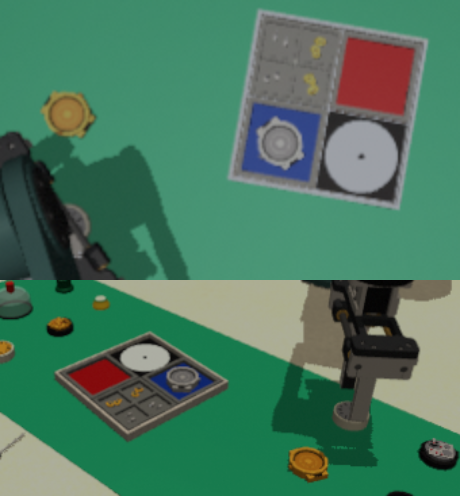

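The steel case lies flat and diagonal in the blue pocket at crop (280,143). The gripper is over the silver dial.

Call:
move_arm(
  increments=[
    {"dx": -1.1, "dy": 3.7, "dz": 4, "ax": -0.3, "ay": 0, "az": 0, "jaw": -0.4},
    {"dx": -1.1, "dy": 3.7, "dz": 10, "ax": -0.3, "ay": 0, "az": 0, "jaw": -0.4},
    {"dx": -1.1, "dy": 3.7, "dz": 15, "ax": -0.3, "ay": 0, "az": 0, "jaw": -0.4},
    {"dx": -1.1, "dy": 3.7, "dz": 18, "ax": -0.3, "ay": 0, "az": 0, "jaw": -0.4},
    {"dx": -1.1, "dy": 3.7, "dz": 18, "ax": -0.3, "ay": 0, "az": 0, "jaw": -0.4},
    {"dx": -1.1, "dy": 3.7, "dz": 18, "ax": -0.3, "ay": 0, "az": 0, "jaw": 0},
    {"dx": -1.1, "dy": 3.7, "dz": 18, "ax": -0.3, "ay": 0, "az": 0, "jaw": 0.3},
    {"dx": -1.1, "dy": 3.7, "dz": 18, "ax": -0.3, "ay": 0, "az": 0, "jaw": 0.3},
    {"dx": -1.1, "dy": 3.7, "dz": 18, "ax": -0.3, "ay": 0, "az": 0, "jaw": 0.3},
    {"dx": -1.1, "dy": 3.7, "dz": 18, "ax": -0.3, "ay": 0, "az": 0, "jaw": 0.3},
  ],
)

```text
clock: 8.65
eef_pos: [0.4271, 0.2368, 0.1044]
orientation: [1.427, 2.796, 0.008]
wrist_force: [-0.5, -0.4, 1.0]
opening: 0.0452
gripper_force: 30.0
```

```bash
python3 go.py .584 -.073 .06 36
```

```text
t 8.65 tip [0.4276 0.2371 0.0074] yaw 35.92 q6 -0.24 open 0.0452 F [-0.5 -0.4  1. ] 30.0
d [-342.9  -54.4  -52.9] turn [ 0.33  0.   -0.08]
```

Call:
move_arm(
  increments=[
    {"dx": 0, "dy": 0, "dz": -15, "ax": 0, "ay": 0, "az": 0, "jaw": 0.3},
    {"dx": 0, "dy": 0, "dz": -50, "ax": 0, "ay": 0, "az": 0, "jaw": 0.3},
    {"dx": -45, "dy": -7, "dz": -53, "ax": 0.3, "ay": 0, "az": 0, "jaw": 0.3},
    {"dx": -90, "dy": -14, "dz": -53, "ax": 0.3, "ay": 0, "az": 0, "jaw": 0.3},
    {"dx": -135, "dy": -21, "dz": -53, "ax": 0.3, "ay": 0, "az": 0, "jaw": 0.3},
    {"dx": -180, "dy": -28, "dz": -53, "ax": 0.3, "ay": 0, "az": 0, "jaw": 0.3},
    {"dx": -225, "dy": -35, "dz": -53, "ax": 0.3, "ay": 0, "az": 0, "jaw": 0.3},
    {"dx": -270, "dy": -42, "dz": -53, "ax": 0.3, "ay": 0, "az": 0, "jaw": 0.3},
    {"dx": -310, "dy": -49, "dz": -53, "ax": 0.3, "ay": 0, "az": 0, "jaw": 0.3},
    {"dx": -335, "dy": -53, "dz": -53, "ax": 0.3, "ay": 0, "az": 0, "jaw": 0.3},
    {"dx": -343, "dy": -54, "dz": -53, "ax": 0.3, "ay": 0, "az": 0, "jaw": 0.3},
    {"dx": -343, "dy": -54, "dz": -53, "ax": 0.3, "ay": 0, "az": 0, "jaw": 0.3},
  ],
)

```text
clock: 9.85
eef_pos: [0.5843, -0.0735, 0.1565]
orientation: [-1.43, -2.796, -0.0]
wrist_force: [-1.2, -0.1, -0.1]
opening: 0.0453
gripper_force: 30.0
```

```bash
python3 go.py .584 -.073 .0154 36
```

```text
t 9.85 tip [ 0.5843 -0.0734  0.0595] yaw 35.83 q6 -0.85 open 0.0453 F [-1.2 -0.1 -0.1] 30.0
d [ 0.6  0.  44.1] turn [-0.01 -0.05 -0.17]
```

Call:
move_arm(
  increments=[
    {"dx": 0.4, "dy": 0, "dz": 20, "ax": 0, "ay": 0, "az": 0, "jaw": 0.3},
    {"dx": 0.4, "dy": 0, "dz": 32, "ax": 0, "ay": 0, "az": 0, "jaw": 0.3},
    {"dx": 0.4, "dy": 0, "dz": 38, "ax": 0, "ay": 0, "az": 0, "jaw": 0.3},
    {"dx": 0.4, "dy": 0, "dz": 41, "ax": 0, "ay": 0, "az": 0, "jaw": 0.3},
    {"dx": 0.4, "dy": 0, "dz": 42, "ax": 0, "ay": 0, "az": 0, "jaw": 0.3},
    {"dx": 0.4, "dy": 0, "dz": 42, "ax": 0, "ay": 0, "az": 0, "jaw": 0.3},
    {"dx": 0.4, "dy": 0, "dz": 42, "ax": 0, "ay": 0, "az": 0, "jaw": 0.3},
  ],
)

```text
clock: 10.55
eef_pos: [0.5844, -0.0726, 0.1156]
orientation: [1.427, 2.797, 0.001]
wrist_force: [-0.2, -0.1, 0.1]
opening: 0.0449
gripper_force: 30.0
```

```bash
python3 go.py .584 -.073 .0154 36
```

```text
t 10.55 tip [ 0.5846 -0.0726  0.0186] yaw 35.93 q6 -0.85 open 0.0449 F [-0.2 -0.1  0.1] 30.0
d [-0.1 -0.6  3.2] turn [ 0.06  0.06 -0.07]
```

Call:
move_arm(
  increments=[
    {"dx": 0, "dy": 0, "dz": 1.2, "ax": 0, "ay": 0, "az": 0, "jaw": 0.3},
    {"dx": 0, "dy": 0, "dz": 2.2, "ax": 0, "ay": 0, "az": 0, "jaw": 0.3},
    {"dx": 0, "dy": 0, "dz": 3, "ax": 0, "ay": 0, "az": 0, "jaw": 0.3},
    {"dx": 0, "dy": 0, "dz": 3.4, "ax": 0, "ay": 0, "az": 0, "jaw": 0.3},
    {"dx": 0, "dy": 0, "dz": 3.4, "ax": 0, "ay": 0, "az": 0, "jaw": 0.3},
  ],
)

```text
clock: 11.05
eef_pos: [0.5842, -0.0727, 0.1124]
orientation: [1.428, 2.798, 0.0]
wrist_force: [-2.4, 0.4, 5.0]
opening: 0.0449
gripper_force: 30.0
```

Call:
move_arm(
  increments=[
    {"dx": 0, "dy": 0, "dz": 0, "ax": 0, "ay": 0, "az": 0, "jaw": -0.08},
    {"dx": 0, "dy": 0, "dz": 0, "ax": 0, "ay": 0, "az": 0, "jaw": -0.08},
    {"dx": 0, "dy": 0, "dz": 0, "ax": 0, "ay": 0, "az": 0, "jaw": -0.08},
    {"dx": 0, "dy": 0, "dz": -4, "ax": 0, "ay": 0, "az": 0, "jaw": -0.08},
    {"dx": 0, "dy": 0, "dz": -10, "ax": 0, "ay": 0, "az": 0, "jaw": -0.08},
    {"dx": 0, "dy": 0, "dz": -30, "ax": 0, "ay": 0, "az": 0, "jaw": -0.2},
    {"dx": 0, "dy": 0, "dz": -60, "ax": 0, "ay": 0, "az": 0, "jaw": -0.4},
    {"dx": 0, "dy": 0, "dz": -60, "ax": 0, "ay": 0, "az": 0, "jaw": -0.4},
    {"dx": 0, "dy": 0, "dz": -60, "ax": 0, "ay": 0, "az": 0, "jaw": -0.4},
  ],
)

```text
clock: 11.95
eef_pos: [0.5845, -0.0727, 0.1725]
orientation: [1.427, 2.796, 0.001]
wrist_force: [0.2, 1.5, 0.2]
opening: 0.0661
gripper_force: 0.0
```

```bash
python3 go.py .4222 .3495 .08 36 .4222 .3495 .02 36
```

```text
t 11.95 tip [ 0.5848 -0.0727  0.0755] yaw 35.92 q6 -0.85 open 0.0661 F [0.2 1.5 0.2] 0.0
d [437.1 116.2  -5.1] turn [ 0.1   0.1  -0.08]
d [437.2 116.1  54.9] turn [ 0.1   0.1  -0.08]
```

Call:
move_arm(
  increments=[
    {"dx": 45, "dy": 12, "dz": -5, "ax": 0, "ay": 0, "az": 0, "jaw": -0.4},
    {"dx": 90, "dy": 24, "dz": -5, "ax": 0, "ay": 0, "az": 0, "jaw": -0.4},
    {"dx": 137, "dy": 36, "dz": -5, "ax": 0, "ay": 0, "az": 0, "jaw": -0.4},
    {"dx": 184, "dy": 48, "dz": -5, "ax": 0, "ay": 0, "az": 0, "jaw": -0.4},
    {"dx": 231, "dy": 61, "dz": -5, "ax": 0, "ay": 0, "az": 0, "jaw": -0.4},
    {"dx": 278, "dy": 74, "dz": -5, "ax": 0, "ay": 0, "az": 0, "jaw": -0.4},
    {"dx": 325, "dy": 86, "dz": -5, "ax": 0, "ay": 0, "az": 0, "jaw": -0.4},
    {"dx": 372, "dy": 99, "dz": -5, "ax": 0, "ay": 0, "az": 0, "jaw": -0.4},
    {"dx": 412, "dy": 110, "dz": -5, "ax": 0, "ay": 0, "az": 0, "jaw": -0.4},
    {"dx": 434, "dy": 116, "dz": -5, "ax": 0, "ay": 0, "az": 0, "jaw": -0.4},
    {"dx": 437.5, "dy": 116.5, "dz": -5, "ax": 0, "ay": 0, "az": 0, "jaw": -0.4},
    {"dx": 437.5, "dy": 116.5, "dz": 10, "ax": 0, "ay": 0, "az": 0, "jaw": -0.4},
  ],
)

```text
clock: 13.15
eef_pos: [0.4222, 0.3507, 0.162]
orientation: [1.425, 2.798, 0.003]
wrist_force: [0.5, -0.4, 0.2]
opening: 0.0656
gripper_force: 0.0
```

```bash
python3 go.py .4222 .35 .025 36 .4222 .35 .003 36;  python3 -c "
from h import *
a=snap('top','t4.png')[170:310,110:390];b=snap('scene','s4.png')[160:340,180:560]
cv2.imwrite('pics/t4c.png',np.vstack([cv2.resize(a,(560,280)),cv2.resize(b,(560,265))])[:,:,::-1])"
```

```text
t 13.15 tip [0.4225 0.3508 0.065 ] yaw 36.0 q6 -0.04 open 0.0656 F [ 0.5 -0.4  0.2] 0.0
d [-0.5 -0.5 40. ] turn [0.16 0.04 0.  ]
d [-0.5 -0.6 62. ] turn [0.16 0.04 0.  ]
```

View pics/t4c.png

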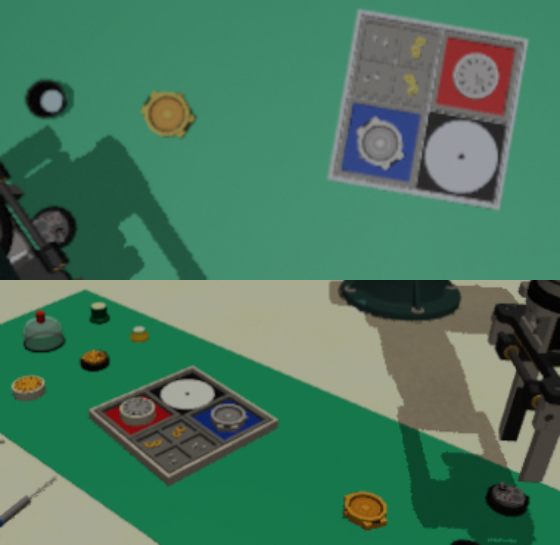

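The dial box stands flat in the red pocket at crop (475,75), with the case still in blue. I'll lower onto the silver movement.

Call:
move_arm(
  increments=[
    {"dx": -0.5, "dy": -0.5, "dz": 30, "ax": 0.1, "ay": 0, "az": 0, "jaw": -0.4},
    {"dx": -0.5, "dy": -0.5, "dz": 45, "ax": 0.1, "ay": 0, "az": 0, "jaw": -0.4},
    {"dx": -0.5, "dy": -0.5, "dz": 55, "ax": 0.1, "ay": 0, "az": 0, "jaw": -0.4},
    {"dx": -0.5, "dy": -0.5, "dz": 60, "ax": 0.1, "ay": 0, "az": 0, "jaw": -0.4},
    {"dx": -0.5, "dy": -0.5, "dz": 62, "ax": 0.1, "ay": 0, "az": 0, "jaw": -0.4},
    {"dx": -0.5, "dy": -0.5, "dz": 62, "ax": 0.1, "ay": 0, "az": 0, "jaw": -0.4},
    {"dx": -0.5, "dy": -0.5, "dz": 62, "ax": 0.1, "ay": 0, "az": 0, "jaw": -0.4},
  ],
)

```text
clock: 13.95
eef_pos: [0.4221, 0.3497, 0.1004]
orientation: [1.428, 2.798, 0.0]
wrist_force: [0.1, -0.1, -0.7]
opening: 0.0655
gripper_force: 0.0
```

```bash
python3 go.py .4222 .35 .003 36
```

```text
t 13.95 tip [0.4221 0.3497 0.0034] yaw 35.93 q6 -0.04 open 0.0655 F [ 0.1 -0.1 -0.7] 0.0
d [0.2 0.2 0.4] turn [ 0.01  0.   -0.07]
```

Call:
move_arm(
  increments=[
    {"dx": 0, "dy": 0, "dz": 0, "ax": 0, "ay": 0, "az": 0, "jaw": 0},
    {"dx": 0, "dy": 0, "dz": 0, "ax": 0, "ay": 0, "az": 0, "jaw": 0.3},
    {"dx": 0, "dy": 0, "dz": 0, "ax": 0, "ay": 0, "az": 0, "jaw": 0.3},
    {"dx": 0, "dy": 0, "dz": 0, "ax": 0, "ay": 0, "az": 0, "jaw": 0.3},
    {"dx": 0, "dy": 0, "dz": 0, "ax": 0, "ay": 0, "az": 0, "jaw": 0.3},
    {"dx": 0, "dy": 0, "dz": 0, "ax": 0, "ay": 0, "az": 0, "jaw": 0.3},
  ],
)

```text
clock: 14.55
eef_pos: [0.4218, 0.3495, 0.0998]
orientation: [-1.428, -2.798, 0.001]
wrist_force: [-0.9, 0.8, 1.7]
opening: 0.0427
gripper_force: 30.0
```

```bash
python3 go.py .5018 -.0602 .06 36 .5018 -.0602 .06 81
```

```text
t 14.55 tip [0.4217 0.3495 0.0028] yaw 35.92 q6 -0.04 open 0.0427 F [-0.9  0.8  1.7] 30.0
d [-378.8 -175.6  -57.1] turn [-0.06 -0.01 -0.08]
d [-378.8 -175.6  -57.1] turn [-5.000e-02 -3.000e-02 -4.508e+01]
```

Call:
move_arm(
  increments=[
    {"dx": 0, "dy": 0, "dz": -15, "ax": 0, "ay": 0, "az": 0, "jaw": 0.3},
    {"dx": 0, "dy": 0, "dz": -55, "ax": 0, "ay": 0, "az": 0, "jaw": 0.3},
    {"dx": -40, "dy": -18, "dz": -57, "ax": 0, "ay": 0, "az": 0, "jaw": 0.3},
    {"dx": -83, "dy": -38, "dz": -57, "ax": 0, "ay": 0, "az": 0, "jaw": 0.3},
    {"dx": -126, "dy": -58, "dz": -57, "ax": 0, "ay": 0, "az": 0, "jaw": 0.3},
    {"dx": -169, "dy": -78, "dz": -57, "ax": 0, "ay": 0, "az": 0, "jaw": 0.3},
    {"dx": -212, "dy": -98, "dz": -57, "ax": 0, "ay": 0, "az": 0, "jaw": 0.3},
    {"dx": -255, "dy": -118, "dz": -57, "ax": 0, "ay": 0, "az": 0, "jaw": 0.3},
    {"dx": -298, "dy": -138, "dz": -57, "ax": 0, "ay": 0, "az": 0, "jaw": 0.3},
    {"dx": -340, "dy": -158, "dz": -57, "ax": 0, "ay": 0, "az": 0, "jaw": 0.3},
    {"dx": -368, "dy": -171, "dz": -57, "ax": 0, "ay": 0, "az": 0, "jaw": 0.3},
    {"dx": -379, "dy": -175.6, "dz": -57, "ax": 0, "ay": 0, "az": 0, "jaw": 0.3},
  ],
)

```text
clock: 15.75
eef_pos: [0.5022, -0.0634, 0.1577]
orientation: [1.433, 2.795, -0.003]
wrist_force: [0.9, -0.2, -0.0]
opening: 0.0429
gripper_force: 30.0
```

```bash
python3 go.py .5018 -.0601 .0108 36; python3 - <<'E'
from m import *
im=cv2.imread("pics/t4.png")[:,:,::-1].copy();H,S,V=hsvof(im);sh=H.shape
blob(box(sh,334,347,242,254)&(V<115),.008,"dot")
blob(box(sh,340,366,220,240)&box(sh,0,640,190,224)&(V>100)&(S<60),.023,"x")
blob(box(sh,325,372,185,228)&~((((H<8)|(H>172)))&(S>90)),.015,"dial")
E
```

```text
t 15.75 tip [ 0.5022 -0.0636  0.0607] yaw 35.71 q6 -0.86 open 0.0429 F [ 0.9 -0.2 -0. ] 30.0
d [ 3.   1.7 49.9] turn [-0.08  0.07 -0.29]
dot [340.2 247.6] 5 [ 0.5021 -0.0599  0.008 ] rect [ 0.5023 -0.0595  0.008 ] [0.0041, 0.002] [-88.9, -179.1]
x [364.  221.5] 12 [ 0.555  -0.1063  0.023 ] rect [ 0.555  -0.1063  0.023 ] [0.004, 0.0061] [-88.9, -179.2]
dial [349.  203.6] 853 [ 0.5917 -0.0759  0.015 ] rect [ 0.5867 -0.074   0.015 ] [0.0937, 0.0858] [-88.9, -179.2]
```

Call:
move_arm(
  increments=[
    {"dx": 1, "dy": 0, "dz": 0, "ax": 0, "ay": 0, "az": 0, "jaw": 0.3},
    {"dx": 1, "dy": 0, "dz": 20, "ax": 0, "ay": 0, "az": 0, "jaw": 0.3},
    {"dx": 1, "dy": 0, "dz": 32, "ax": 0, "ay": 0, "az": 0, "jaw": 0.3},
    {"dx": 1, "dy": 0, "dz": 38, "ax": 0, "ay": 0, "az": 0, "jaw": 0.3},
    {"dx": 1, "dy": 0, "dz": 40, "ax": 0, "ay": 0, "az": 0, "jaw": 0.3},
    {"dx": 1, "dy": 0, "dz": 40, "ax": 0, "ay": 0, "az": 0, "jaw": 0.3},
    {"dx": 1, "dy": 0, "dz": 40, "ax": 0, "ay": 0, "az": 0, "jaw": 0.3},
  ],
)

```text
clock: 16.45
eef_pos: [0.5016, -0.0595, 0.1174]
orientation: [1.427, 2.798, -0.002]
wrist_force: [0.2, 0.2, -0.5]
opening: 0.0429
gripper_force: 30.0
```

```bash
python3 go.py .502 -.06 .0108 36
```

```text
t 16.45 tip [ 0.5016 -0.0596  0.0204] yaw 35.95 q6 -0.86 open 0.0429 F [ 0.2  0.2 -0.5] 30.0
d [-0.6  0.1  9.6] turn [-0.05  0.04 -0.05]
```

Call:
move_arm(
  increments=[
    {"dx": -0.5, "dy": 0, "dz": 4, "ax": 0, "ay": 0, "az": 0, "jaw": 0.3},
    {"dx": -0.5, "dy": 0, "dz": 6.5, "ax": 0, "ay": 0, "az": 0, "jaw": 0.3},
    {"dx": -0.5, "dy": 0, "dz": 8, "ax": 0, "ay": 0, "az": 0, "jaw": 0.3},
    {"dx": -0.5, "dy": 0, "dz": 9, "ax": 0, "ay": 0, "az": 0, "jaw": 0.3},
    {"dx": -0.5, "dy": 0, "dz": 9.6, "ax": 0, "ay": 0, "az": 0, "jaw": 0.3},
    {"dx": -0.5, "dy": 0, "dz": 9.7, "ax": 0, "ay": 0, "az": 0, "jaw": 0.3},
    {"dx": -0.5, "dy": 0, "dz": 9.7, "ax": 0, "ay": 0, "az": 0, "jaw": 0.3},
  ],
)

```text
clock: 17.15
eef_pos: [0.5014, -0.0602, 0.1078]
orientation: [-1.428, -2.797, 0.003]
wrist_force: [-3.2, 0.3, 5.7]
opening: 0.0431
gripper_force: 30.0
```

```bash
python3 go.py .502 -.06 .0108 36
```

```text
t 17.15 tip [ 0.5012 -0.0603  0.0108] yaw 35.92 q6 -0.86 open 0.0431 F [-3.2  0.3  5.7] 30.0
d [-0.2  0.6 -0. ] turn [-0.11 -0.01 -0.08]
```

Call:
move_arm(
  increments=[
    {"dx": 0, "dy": 0, "dz": 0, "ax": 0, "ay": 0, "az": 0, "jaw": -0.05},
    {"dx": 0, "dy": 0, "dz": 0, "ax": 0, "ay": 0, "az": 0, "jaw": -0.05},
    {"dx": 0, "dy": 0, "dz": 0, "ax": 0, "ay": 0, "az": 0, "jaw": -0.05},
    {"dx": 0, "dy": 0, "dz": -4, "ax": 0, "ay": 0, "az": 0, "jaw": -0.05},
    {"dx": 0, "dy": 0, "dz": -10, "ax": 0, "ay": 0, "az": 0, "jaw": -0.05},
    {"dx": 0, "dy": 0, "dz": -30, "ax": 0, "ay": 0, "az": 0, "jaw": 0},
    {"dx": 0, "dy": 0, "dz": -70, "ax": 0, "ay": 0, "az": 0, "jaw": 0.2},
    {"dx": 0, "dy": 0, "dz": -90, "ax": 0, "ay": 0, "az": 0, "jaw": 0.2},
    {"dx": 0, "dy": 0, "dz": -90, "ax": 0, "ay": 0, "az": 0, "jaw": 0.2},
    {"dx": 0, "dy": 0, "dz": -90, "ax": 0, "ay": 0, "az": 0, "jaw": 0.2},
  ],
)

```text
clock: 18.15
eef_pos: [0.5016, -0.0601, 0.197]
orientation: [-1.428, -2.798, 0.002]
wrist_force: [-0.9, 0.5, -0.7]
opening: 0.0375
gripper_force: 0.0
```

```bash
python3 go.py .5346 -.3410 .09 36  .5346 -.3410 .042 36
```

```text
t 18.15 tip [ 0.5015 -0.0602  0.1   ] yaw 35.92 q6 -0.86 open 0.0375 F [-0.9  0.5 -0.7] 0.0
d [-246.9 -138.1   10.3] turn [-0.07  0.02 -0.08]
d [-246.8 -138.    58.3] turn [-0.07  0.02 -0.08]
```

Call:
move_arm(
  increments=[
    {"dx": -40, "dy": -22, "dz": 5, "ax": 0, "ay": 0, "az": 0, "jaw": 0.2},
    {"dx": -80, "dy": -45, "dz": 5, "ax": 0, "ay": 0, "az": 0, "jaw": 0.2},
    {"dx": -120, "dy": -67, "dz": 5, "ax": 0, "ay": 0, "az": 0, "jaw": 0.2},
    {"dx": -160, "dy": -90, "dz": 5, "ax": 0, "ay": 0, "az": 0, "jaw": 0.2},
    {"dx": -200, "dy": -112, "dz": 5, "ax": 0, "ay": 0, "az": 0, "jaw": 0.2},
    {"dx": -235, "dy": -132, "dz": 5, "ax": 0, "ay": 0, "az": 0, "jaw": 0.2},
    {"dx": -247, "dy": -138, "dz": 5, "ax": 0, "ay": 0, "az": 0, "jaw": 0.2},
    {"dx": -247, "dy": -138, "dz": 15, "ax": 0, "ay": 0, "az": 0, "jaw": 0.2},
    {"dx": -247, "dy": -138, "dz": 30, "ax": 0, "ay": 0, "az": 0, "jaw": 0.2},
    {"dx": -247, "dy": -138, "dz": 35, "ax": 0, "ay": 0, "az": 0, "jaw": 0.2},
    {"dx": -247, "dy": -138, "dz": 35, "ax": 0, "ay": 0, "az": 0, "jaw": 0.2},
    {"dx": -247, "dy": -138, "dz": 35, "ax": 0, "ay": 0, "az": 0, "jaw": 0.2},
  ],
)

```text
clock: 19.35
eef_pos: [0.5348, -0.3398, 0.1621]
orientation: [-1.425, -2.798, 0.002]
wrist_force: [-0.8, -1.1, 1.3]
opening: 0.0378
gripper_force: 0.0
```

```bash
python3 go.py .5346 -.3410 .042 36; python3 - <<'E'
from m import *
im=snap('top','t5.png');sc=snap('scene','s5.png')
H,S,V=hsvof(im);sh=H.shape
blob(box(sh,328,352,238,258)&(V>95),.0244,"movement bright?")
blob(box(sh,322,360,228,268)&(V<70),.018,"holder")
a=im[190:270,280:400];b=sc[150:290,160:370]
cv2.imwrite('pics/t5c.png',np.vstack([cv2.resize(a,(420,280)),cv2.resize(b,(420,280))])[:,:,::-1])
E
```

```text
t 19.35 tip [ 0.5347 -0.3399  0.0651] yaw 36.01 q6 -1.28 open 0.0378 F [-0.8 -1.1  1.3] 0.0
d [-0.8 -0.9 23.1] turn [-0.1  -0.03  0.01]
movement bright? [341.3 248.8] 232 [ 0.499  -0.0613  0.0244] rect [ 0.4997 -0.0626  0.0244] [0.0362, 0.0342] [-88.9, -179.2]
holder [328.  231.5] 83 [ 0.5338 -0.0342  0.018 ] rect [ 0.5337 -0.0331  0.018 ] [0.0434, 0.0201] [-51.5, -141.7]
```

View pics/t5c.png

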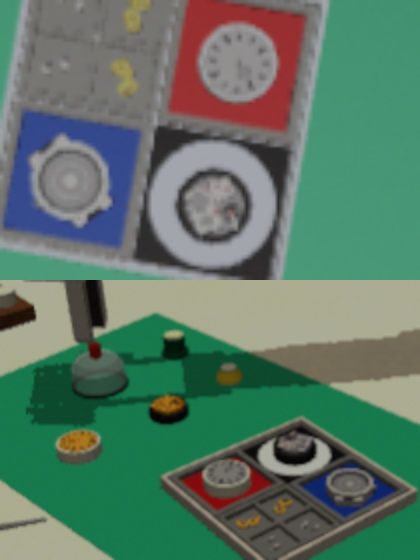

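The movement stands centred on the stage: the disc is at crop (213,205) and the holder at (212,206). The gripper is above the red knob, so I'll lower and grip it.

Call:
move_arm(
  increments=[
    {"dx": -0.8, "dy": -0.9, "dz": 6, "ax": 0, "ay": 0, "az": 0, "jaw": 0.2},
    {"dx": -0.8, "dy": -0.9, "dz": 13, "ax": 0, "ay": 0, "az": 0, "jaw": 0.2},
    {"dx": -0.8, "dy": -0.9, "dz": 19, "ax": 0, "ay": 0, "az": 0, "jaw": 0.2},
    {"dx": -0.8, "dy": -0.9, "dz": 22.5, "ax": 0, "ay": 0, "az": 0, "jaw": 0.2},
    {"dx": -0.8, "dy": -0.9, "dz": 22.5, "ax": 0, "ay": 0, "az": 0, "jaw": 0.2},
    {"dx": -0.8, "dy": -0.9, "dz": 22.5, "ax": 0, "ay": 0, "az": 0, "jaw": 0.4},
    {"dx": -0.8, "dy": -0.9, "dz": 22.5, "ax": 0, "ay": 0, "az": 0, "jaw": 0.6},
    {"dx": -0.8, "dy": -0.9, "dz": 22.5, "ax": 0, "ay": 0, "az": 0, "jaw": 0.85},
    {"dx": -0.8, "dy": -0.9, "dz": 22.5, "ax": 0, "ay": 0, "az": 0, "jaw": 0.85},
    {"dx": -0.8, "dy": -0.9, "dz": 22.5, "ax": 0, "ay": 0, "az": 0, "jaw": 0.85},
    {"dx": -0.8, "dy": -0.9, "dz": 22.5, "ax": 0, "ay": 0, "az": 0, "jaw": 0.85},
    {"dx": -0.8, "dy": -0.9, "dz": 22.5, "ax": 0, "ay": 0, "az": 0, "jaw": 0.85},
  ],
)

```text
clock: 20.65
eef_pos: [0.5346, -0.3423, 0.1401]
orientation: [-1.428, -2.798, 0.002]
wrist_force: [0.6, 0.0, 1.0]
opening: 0.0131
gripper_force: 30.0
```

```bash
python3 go.py .5013 -.0602 .105 36
```

```text
t 20.65 tip [ 0.5346 -0.3425  0.0431] yaw 35.92 q6 -1.29 open 0.0131 F [0.6 0.  1. ] 30.0
d [248.  138.5 -62.2] turn [-0.07  0.04 -0.08]
```

Call:
move_arm(
  increments=[
    {"dx": 0, "dy": 0, "dz": -10, "ax": 0, "ay": 0, "az": 0, "jaw": 0.85},
    {"dx": 0, "dy": 0, "dz": -35, "ax": 0, "ay": 0, "az": 0, "jaw": 0.85},
    {"dx": 0, "dy": 0, "dz": -62, "ax": 0, "ay": 0, "az": 0, "jaw": 0.85},
    {"dx": 30, "dy": 17, "dz": -62, "ax": 0, "ay": 0, "az": 0, "jaw": 0.85},
    {"dx": 70, "dy": 39, "dz": -62, "ax": 0, "ay": 0, "az": 0, "jaw": 0.85},
    {"dx": 110, "dy": 61, "dz": -62, "ax": 0, "ay": 0, "az": 0, "jaw": 0.85},
    {"dx": 150, "dy": 84, "dz": -62, "ax": 0, "ay": 0, "az": 0, "jaw": 0.85},
    {"dx": 190, "dy": 106, "dz": -62, "ax": 0, "ay": 0, "az": 0, "jaw": 0.85},
    {"dx": 225, "dy": 126, "dz": -62, "ax": 0, "ay": 0, "az": 0, "jaw": 0.85},
    {"dx": 243, "dy": 136, "dz": -62, "ax": 0, "ay": 0, "az": 0, "jaw": 0.85},
    {"dx": 248, "dy": 138.5, "dz": -62, "ax": 0, "ay": 0, "az": 0, "jaw": 0.85},
    {"dx": 248, "dy": 138.5, "dz": -62, "ax": 0, "ay": 0, "az": 0, "jaw": 0.85},
  ],
)

```text
clock: 21.85
eef_pos: [0.5011, -0.0599, 0.202]
orientation: [-1.426, -2.799, 0.003]
wrist_force: [-0.5, -0.5, -0.5]
opening: 0.0128
gripper_force: 30.0
```

```bash
python3 go.py .5013 -.0602 .0511 36; python3 - <<'E'
from m import *
im=snap('top','t6.png');sc=snap('scene','s6.png')
b=sc[150:290,200:410]; cv2.imwrite('pics/t6c.png',cv2.resize(b,(630,420))[:,:,::-1])
E
```

```text
t 21.85 tip [ 0.501  -0.0601  0.105 ] yaw 36.0 q6 -0.86 open 0.0128 F [-0.5 -0.5 -0.5] 30.0
d [-0.3  0.1 53.9] turn [-0.1   0.05 -0.  ]
```

View pics/t6c.png

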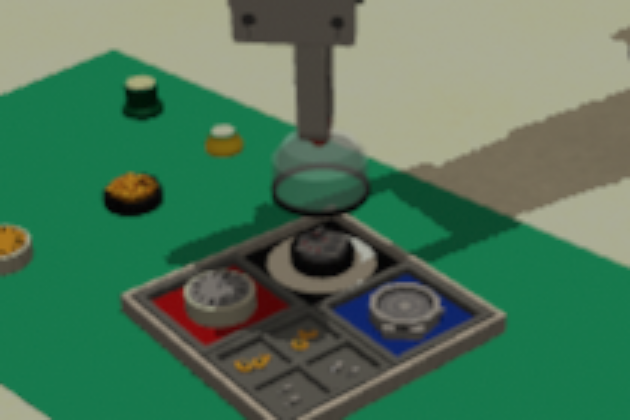

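The cover hangs level at crop (320,175), directly above the movement at (320,250). I'll lower it.

Call:
move_arm(
  increments=[
    {"dx": 0, "dy": 0, "dz": 10, "ax": 0, "ay": 0, "az": 0, "jaw": 0.85},
    {"dx": 0, "dy": 0, "dz": 20, "ax": 0, "ay": 0, "az": 0, "jaw": 0.85},
    {"dx": 0, "dy": 0, "dz": 30, "ax": 0, "ay": 0, "az": 0, "jaw": 0.85},
    {"dx": 0, "dy": 0, "dz": 38, "ax": 0, "ay": 0, "az": 0, "jaw": 0.85},
    {"dx": 0, "dy": 0, "dz": 44, "ax": 0, "ay": 0, "az": 0, "jaw": 0.85},
    {"dx": 0, "dy": 0, "dz": 48, "ax": 0, "ay": 0, "az": 0, "jaw": 0.85},
    {"dx": 0, "dy": 0, "dz": 50, "ax": 0, "ay": 0, "az": 0, "jaw": 0.85},
    {"dx": 0, "dy": 0, "dz": 51, "ax": 0, "ay": 0, "az": 0, "jaw": 0.85},
    {"dx": 0, "dy": 0, "dz": 51, "ax": 0, "ay": 0, "az": 0, "jaw": 0.85},
  ],
)

```text
clock: 22.85
eef_pos: [0.5013, -0.0602, 0.1508]
orientation: [-1.428, -2.798, 0.002]
wrist_force: [-0.6, -0.4, -0.9]
opening: 0.0124
gripper_force: 30.0
```

```bash
python3 go.py .5013 -.0602 .0511 36
```

```text
t 22.85 tip [ 0.5012 -0.0603  0.0538] yaw 35.92 q6 -0.86 open 0.0124 F [-0.6 -0.4 -0.9] 30.0
d [-0.   0.   2.7] turn [-0.08  0.02 -0.08]
```

Call:
move_arm(
  increments=[
    {"dx": 0, "dy": 0, "dz": 1, "ax": 0, "ay": 0, "az": 0, "jaw": 0.85},
    {"dx": 0, "dy": 0, "dz": 2, "ax": 0, "ay": 0, "az": 0, "jaw": 0.85},
    {"dx": 0, "dy": 0, "dz": 2.6, "ax": 0, "ay": 0, "az": 0, "jaw": 0.85},
    {"dx": 0, "dy": 0, "dz": 2.9, "ax": 0, "ay": 0, "az": 0, "jaw": 0.85},
    {"dx": 0, "dy": 0, "dz": 2.9, "ax": 0, "ay": 0, "az": 0, "jaw": 0.85},
  ],
)

```text
clock: 23.35
eef_pos: [0.5012, -0.0602, 0.1481]
orientation: [-1.428, -2.798, 0.002]
wrist_force: [-0.9, 1.1, 1.7]
opening: 0.0133
gripper_force: 30.0
```

Call:
move_arm(
  increments=[
    {"dx": 0, "dy": 0, "dz": 0.4, "ax": 0, "ay": 0, "az": 0, "jaw": 0.85},
    {"dx": 0, "dy": 0, "dz": 0.4, "ax": 0, "ay": 0, "az": 0, "jaw": 0.85},
  ],
)

```text
clock: 23.55
eef_pos: [0.5012, -0.0602, 0.148]
orientation: [-1.428, -2.798, 0.002]
wrist_force: [-2.9, 0.9, 5.0]
opening: 0.0129
gripper_force: 30.0
```

Contact. Release and retreat.

Call:
move_arm(
  increments=[
    {"dx": 0, "dy": 0, "dz": 0, "ax": 0, "ay": 0, "az": 0, "jaw": 0.4},
    {"dx": 0, "dy": 0, "dz": 0, "ax": 0, "ay": 0, "az": 0, "jaw": 0.2},
    {"dx": 0, "dy": 0, "dz": 0, "ax": 0, "ay": 0, "az": 0, "jaw": 0.2},
    {"dx": 0, "dy": 0, "dz": 0, "ax": 0, "ay": 0, "az": 0, "jaw": 0.2},
    {"dx": 0, "dy": 0, "dz": -5, "ax": 0, "ay": 0, "az": 0, "jaw": 0.2},
    {"dx": 0, "dy": 0, "dz": -20, "ax": 0, "ay": 0, "az": 0, "jaw": 0.2},
    {"dx": 0, "dy": 0, "dz": -60, "ax": 0, "ay": 0, "az": 0, "jaw": 0.2},
    {"dx": 40, "dy": 20, "dz": -90, "ax": 0, "ay": 0, "az": 0, "jaw": 0},
    {"dx": 80, "dy": 40, "dz": -100, "ax": 0, "ay": 0, "az": 0, "jaw": 0},
    {"dx": 120, "dy": 60, "dz": -100, "ax": 0, "ay": 0, "az": 0, "jaw": 0},
    {"dx": 160, "dy": 80, "dz": -100, "ax": 0, "ay": 0, "az": 0, "jaw": 0},
    {"dx": 200, "dy": 100, "dz": -100, "ax": 0, "ay": 0, "az": 0, "jaw": 0},
  ],
)

```text
clock: 24.75
eef_pos: [0.4645, 0.1622, 0.2479]
orientation: [1.428, 2.797, -0.001]
wrist_force: [0.4, -0.5, 0.1]
opening: 0.047
gripper_force: 0.0
```

Call:
move_arm(
  increments=[
    {"dx": 30, "dy": 15, "dz": 0, "ax": 0, "ay": 0, "az": 0, "jaw": 0},
    {"dx": 50, "dy": 30, "dz": 0, "ax": 0, "ay": 0, "az": 0, "jaw": 0},
    {"dx": 50, "dy": 30, "dz": 0, "ax": 0, "ay": 0, "az": 0, "jaw": 0},
    {"dx": 50, "dy": 30, "dz": 0, "ax": 0, "ay": 0, "az": 0, "jaw": 0},
  ],
)

```text
clock: 25.15
eef_pos: [0.4598, 0.2187, 0.2472]
orientation: [-1.426, -2.799, 0.003]
wrist_force: [0.1, -0.9, 0.3]
opening: 0.0472
gripper_force: 0.0
```

```bash
python3 - <<'E'
from m import *
im=snap('top','t7.png');sc=snap('scene','s7.png')
a=im[170:290,270:450];b=sc[150:340,160:480]
cv2.imwrite('pics/t7c.png',np.vstack([cv2.resize(a,(420,280)),cv2.resize(b,(420,250))])[:,:,::-1])
E
```

```text
(no output)
```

View pics/t7c.png

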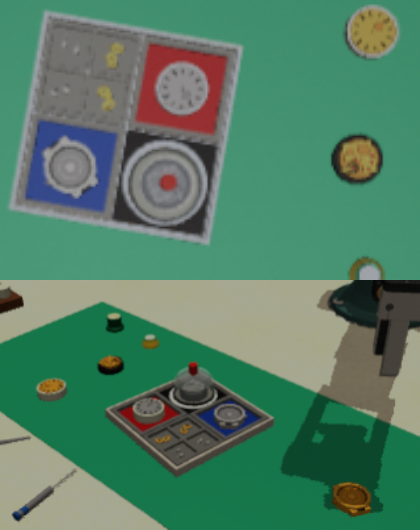

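The cover stands flat over the movement (knob at crop (168,182)). The case is in blue, the dial is in red, and the gold parts are untouched.

```bash
python3 -c "
from bench import job
print(job.sign_off())"
```

```text
the job is handed in; nothing more can be done
None
```

The steel case is in the blue pocket, the silver dial box is in the red pocket, and the silver movement is on the middle of the stage under the dust cover; the gold parts were left alone, and the job is handed in after about 25 s of robot time.

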